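# Lock the slicer's guard bar with its pin

## Task

Make the vegetable slicer safe: swing its steel guard bar down across the blade opening until the bar's eye is fully home between the two ears of the clevis, then push the red-knobbed pin through both ears and the eye until its flange sits flush on the upper ear, and let go. Leave the short white-knobbed pin, the knife, the pepper and the bowl where they are.

Things in the scene. Friction and masses are not known exactly. Their poses are not given: they have to be found in the camera images.
- slicer: White fixed slicer, origin under its base's centre, front turned to the robot and its left. Its 240 x 300 mm deck slopes 30 degrees, rising away from the front; in the clevis frame the deck is the plane z = -58 mm, x -75 to +165, y -75 to +225 mm. Seen from the front the clevis is at the deck's right end, the guard bar's pivot at its left.
- clevis: Aluminium clevis. Origin: hole's centre on the upper ear's outer face. z: along the bore, out of the deck (30 deg from vertical, leaning to the slicer's front); x: up the slope; y: along the deck to the bar's pivot. Ears 40 x 40 x 8 mm (z 0 to -8, -24 to -32 mm), each with a chamfered 14 mm through hole. Web at y -20 to -29 mm, stop wall at x -18 to -22 mm in the gap.
- guard_bar (a joint): Bar angle, rad, about a pivot parallel to clevis z at clevis x 0, y +170 mm. 0 = home, against its stop, eye in line with the ears; grows (max 1.2, starts 0.45 to 0.95) up the slope: eye at x 170 sin a, y 170 - 170 cos a mm. Eye: 14 mm hole in a 34 x 34 x 12 mm end, clevis z -22 to -10 mm. Stiff hinge (0.35 N m, 2 to 5 N at the knob); stays where left.
- bar_grip (a point): Point on the axis of the black round knob that stands on the steel guard bar, parallel to clevis z: 22 mm diameter, 42 mm tall, 95 mm from the pivot (bar home: clevis x 0, y +75, z +12 mm). The point is 22 mm above the bar's upper face and 20 mm below the knob's top.
- locking_pin: The pin to use, upright in the wooden block, red knob up. Origin: centre of the flange's underside; z along the pin to the knob. Steel shank 10 mm diameter, 50 mm long below the origin, last 7 mm tapering to 5 mm; flange 24 mm diameter, z 0 to 4; neck 16 mm diameter to z 10; round red knob 26 mm diameter, z 10 to 44 mm. 50 to 100 g.
- locking_pin_tip (a point): Tip of the red-knobbed pin's shank, 50 mm below its origin.
- pin_block: Fixed wooden block 70 x 160 x 60 mm, origin at the centre of its underside. Two upright 12 mm holes, 56 mm deep, in its top at y = -45 and +45 mm: one holds the red-knobbed pin, the other the short white-knobbed one, either way round. Flanges rest on its top.
- short_pin: Bystander: the other pin in the block, same head but white knob and 28 mm shank; origin under its flange.
- knife: Bystander: kitchen knife with wooden handle lying on the dark chopping board (30 mm thick); about 300 mm long along its own y, origin where blade and handle meet.
- yellow_pepper: Bystander: yellow bell pepper standing on the table, 76 mm diameter, 66 mm tall, origin at the centre of its underside.
- bowl: Bystander: white bowl, 130 mm diameter, 60 mm tall, origin at the centre of its underside.
Things that resemble listed ones, but are neither listed nor needed, are in the scene too. There is more than one size of the locking_pin; the one meant has the size given above.

How it is judged (in metres and radians):
On the way, in this order (a step that is already met when the one before it is completed fails the run):
1. the guard bar is swung home, its eye between the clevis' ears (value of joint guard_bar below 0.04 rad), for 0.2 s.
2. the red-knobbed pin is through both ears and the eye (z of locking_pin in the frame of clevis between -0.004 and 0.005 m and x of locking_pin in the frame of clevis between -0.005 and 0.005 m and y of locking_pin in the frame of clevis between -0.005 and 0.005 m and z of locking_pin_tip in the frame of clevis below -0.04 m and angle between the z axis of locking_pin and the z axis of clevis, either way round below 0.2 rad and value of joint guard_bar below 0.04 rad), for 0.2 s.
At the end, for the whole second after the job is handed in: Bar home (joint under 0.04 rad); red-knobbed pin released and at rest through both ears and the eye: flange underside -4 to +5 mm from the upper ear face, within 5 mm of the hole centre in clevis x and y, tip over 40 mm below that face, axis within 0.2 rad of the bore (all of step 2 and linear speed of locking_pin below 0.02 m/s); the robot touches nothing.
It fails at once if the short pin, the knife, the pepper or the bowl is moved more than 30 mm (distance of any of short_pin, knife, yellow_pepper, bowl from where it was at the start of the episode above 0.03 m).
It also fails if it takes over 64 s, if anything falls off the work surface, if the arm or the gripper's body presses on something with over 40 N, if the wrist force passes 120 N, or if a joint passes its speed limit or range.

## Robot

A 6-joint arm with a two-finger parallel gripper is mounted at the origin on the work surface. World frame = base frame: x ahead of the robot, y to its left, z up, the work surface at z = 0. Lengths are in mm, angles in rad, forces in N, time in s.
With the tool pointing down it reaches from about 275 to 1000 mm from the base axis. Payload 8.4 kg.
Tool frame: the origin (TCP) lies on the mounting face of the last link; the fingertips stand 173 mm ahead of it and the grasp point (between the pads) lies 155 mm ahead of it; z points along the fingers, y is the direction in which the jaws open and shut (so a half turn about z gives the same grasp; the last joint's range is limited). The gripper opens to 85 mm and grips with 20 to 120 N. Pads are 22 mm wide; open, the fingers measure 114 mm over their backs; the gripper's body (76 mm by 85 mm) begins 54 mm behind the grasp point. The pads swing forward as they close: fully open they stand 13 mm farther back than shut.
Start: joints at [1.319, 0.353, 1.633, -0, 1.155, -0.002], TCP at [154.505, 605.605, 404.681] pointing down, gripper open.
Joint ranges: [-2.63, 2.63], [-0.92, 2.1], [0.06, 2.66], [-1.3, 4.44], [0, 2.69], [-3.02, 3.02]. Speed limits (rad/s): [2.22, 2.22, 2.79, 3.14, 3.14, 3.14].

## Interface

Orientations are given as [roll, pitch, yaw] about the fixed x, y, z axes, in that order (R = Rz(yaw) Ry(pitch) Rx(roll)).
In Python, from rig import r, grab_frame, spotter gives the robot as it stands.
- The arm moves only by the tool apply_moves, never from a script. Its argument "motion" is text: rows parted by semicolons, each of 5 numbers parted by spaces: the opening, from -1 (shut) to 1 (fully open), then the shift along the tool's x, y, z as a fraction of full scale, then the turn about the tool's z as a fraction of full scale. In form: hand x y z twist; .... A call has 1 to 20 rows; each row is the pose to reach, as a shift and turn from the pose commanded when the call began, along the tool's axes at that moment, turning the shorter way round; what a row does not reach only later rows make up. Full scale, the value 1, is 1 m for a shift and pi rad for a turn. A row lasts 1/12 s, in which the tool goes at most 41.7 mm and 7.16 degrees, less where a joint would pass 70% of its speed; a pose out of reach is approached as far as the arm can. A call with a number of a shift or a turn outside -1 to 1 is refused whole. A call with a gripper value outside its range is refused whole. The fingers move at their own pace and stop on an object; "squeeze" is the grip in N (left out, the last holds). Time passes only in rows, so rows that repeat a pose let the fingers close. It gives the time, the measured TCP pose, the force and the opening at its end, in the units of the state.
- r.sense(): the state, without advancing time (a new reading comes with each control period).
- grab_frame(name): name is "scene" or "top" or "wrist"; returns a dict with "img" (420x560x3 uint8, red, green, blue), "fx", "fy", "cx", "cy" (pixels), "R" (3x3) and "t" (3): a world point X has camera coordinates R X + t. Camera axes: x right, y down, z forward; pixel columns grow to the right and rows downward; lengths in mm; the calibration is good to about 2 mm. The wrist camera is an equidistant fisheye: a pixel r from the principal point sees the ray r / f radians off the axis. A picture is of the moment at which its call begins. There is no depth.
- r.sign_off(): hands the job in, once; it reports no verdict.
Trained networks look in the newest picture that a camera, given by its name, has taken for a name from the list of things; names that differ only in an ending like _2 or _b are one class to them, and where a whole thing is asked for, a point or a joint stands for the part that bears it (a point fixed in the world has none). Each returns a list of dicts, best first, with "conf" (0 to 1); they miss things now and then, are a little off and sometimes report something else, mostly with a low value. They report only what shows in the picture. A call takes as long as a camera call. They do not tell look-alikes from the thing itself.
- spotter.boxes_of(query, camera): "point" ([x, y, z] in mm, in world coordinates, good to about 4 mm: the middle of the surface that is visible of it).
- spotter.place_of(query, camera): "point" ([x, y, z] in mm, in world coordinates, good to about 4 mm: a listed point, or the origin of a listed thing).
The state is a dict: "clock": time; "qpos": joint angles; "qvel": joint speeds; "joint_efforts": joint torques, N m; "eef_pos": TCP position; "tcp_rot": TCP orientation; "contact_force": force on the tool from outside, world axes, zero at the start; "wrist_torque": the same for the moment, N m; "opening": opening from 0.0 (shut) to 1.0 (fully open).
Only numpy, scipy, OpenCV 4.12 (cv2) and the standard library are available. Lean on these libraries where they do the work, as an engineer would, in place of code of your own. Each camera call takes 0.05 s, during which the arm holds its last target.

## Working session

There is one attempt and no reset: what is moved stays moved. The work goes in short steps, Python scripts to look and compute and a tool call to move; the robot and the scene stay as the last step left them, time stands still between calls to the robot, and variables do not carry over. Pictures are saved under pics/ and viewed, and the job is handed in when it is done.

Besides the shell and the picture viewer there is one more tool, called after "Emit:" by a JSON object that holds its "api" and its "payload". apply_moves: Moves the arm, as the interface text tells. Its arguments: {"type":"object","properties":{"motion":{"type":"string"},"squeeze":{"type":"number"}},"required":["motion"]}

```bash
ls; mkdir -p pics; python3 - <<'E'
from rig import r, grab_frame, spotter
import cv2
s=r.sense(); print(s)
for n in ["scene","top","wrist"]:
    f=grab_frame(n); cv2.imwrite(f"pics/{n}0.png",f["img"][:,:,::-1])
    print(n,f["fx"],f["fy"],f["cx"],f["cy"],f["R"],f["t"])
    for q in ["clevis","bar_grip","locking_pin","locking_pin_tip","pin_block","short_pin","slicer","knife","yellow_pepper","bowl"]:
        print(q,[( [round(v) for v in d["point"]],round(d["conf"],2)) for d in spotter.place_of(q,n)])
E
```

```text
pics
{'clock': 0.0, 'qpos': array([ 1.31861516e+00,  3.53669984e-01,  1.63415510e+00,  7.02567702e-06,
        1.15516449e+00, -2.38688745e-03]), 'qvel': array([0.0017886 , 0.00186299, 0.00182504, 0.00039426, 0.00022216,
       0.00025609]), 'joint_efforts': array([-1.11775418e-03, -6.05255842e+01, -3.42059791e+01, -3.27578909e-04,
        9.55528492e-03,  7.93066199e-07]), 'eef_pos': array([154.43509214, 605.37613034, 403.93889186]), 'tcp_rot': array([-3.14019576e+00, -9.75780718e-06,  2.89179552e+00]), 'contact_force': array([ 0.40885917, -1.20772395,  0.05780219]), 'wrist_torque': array([ 0.01894115, -0.00370564, -0.02375363]), 'opening': 1.0002262721473172}
scene 474.3088805999015 474.3088805999015 273.0979554595114 208.8756243659272 [[ 0.07573436  0.99694224 -0.01924796]
 [ 0.77123509 -0.07080177 -0.63260062]
 [-0.63202907  0.0330649  -0.77423896]] [  12.63318165 -371.09787637 1546.3772853 ]
clevis [([558, -123, 160], 0.57), ([498, -458, -3], 0.37)]
bar_grip [([631, -195, 0], 0.72), ([660, -187, 204], 0.64)]
locking_pin [([540, 225, 68], 0.82), ([456, 232, 60], 0.44)]
locking_pi
[... 597 characters left out ...]
60, 235, 61], 0.52), ([456, 284, -1], 0.4)]
locking_pin_tip [([538, 223, 0], 0.51)]
pin_block [([457, 282, 1], 0.6), ([457, 235, 60], 0.19)]
short_pin [([452, 324, 57], 0.68)]
slicer [([625, -196, -1], 0.89)]
knife [([688, 290, 28], 0.58)]
yellow_pepper [([497, -458, 4], 0.93)]
bowl [([357, -351, 2], 0.88)]
wrist 325.19226210127806 325.19226210127806 281.52583358247045 210.71154770537154 [[ 0.24687568  0.96904607 -0.00145156]
 [ 0.9344902  -0.23767518  0.2650256 ]
 [ 0.25647702 -0.06678484 -0.96424028]] [-623.90461928  -35.11592493  378.50246542]
clevis []
bar_grip []
locking_pin []
locking_pin_tip []
pin_block [([458, 277, -2], 0.94)]
short_pin []
slicer []
knife []
yellow_pepper []
bowl []
```

View pics/scene0.png

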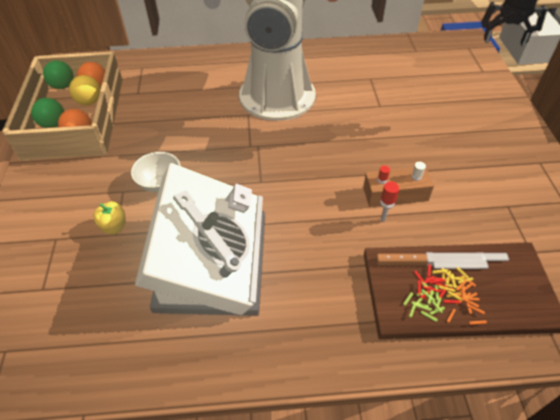

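View pics/top0.png

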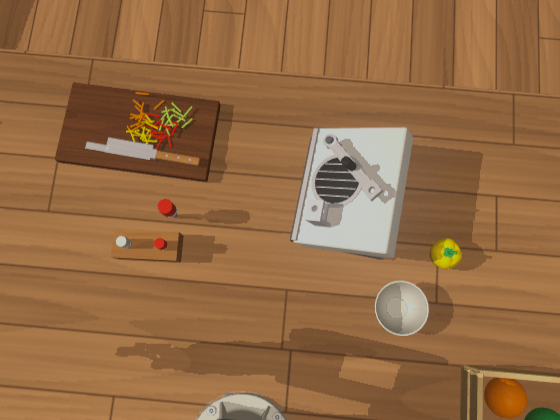

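View pics/wrist0.png

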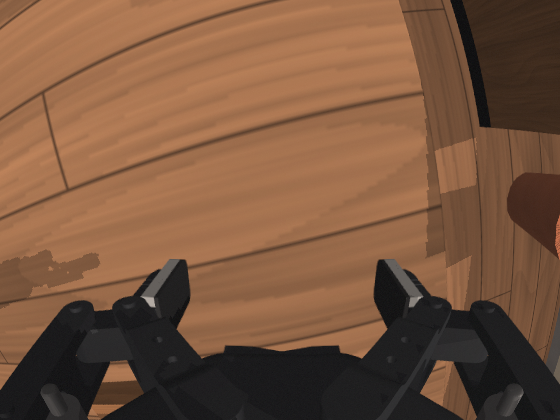

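```bash
python3 - <<'E'
import cv2
a=cv2.imread('pics/top0.png');b=cv2.imread('pics/scene0.png')
cv2.imwrite('pics/c1.png',cv2.resize(a[115:270,280:425],None,fx=4,fy=3.8,interpolation=cv2.INTER_CUBIC)[:600])
cv2.imwrite('pics/c2.png',cv2.resize(b[155:325,130:275],None,fx=3.5,fy=3.5,interpolation=cv2.INTER_CUBIC))
x=cv2.resize(a[190:270,100:240],None,fx=4,fy=4,interpolation=cv2.INTER_CUBIC);y=cv2.resize(b[150:230,350:450],None,fx=4,fy=4,interpolation=cv2.INTER_CUBIC)
import numpy as np
cv2.imwrite('pics/c3.png',np.hstack([x[:,:400],y]))
E
```

```text
(no output)
```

View pics/c1.png

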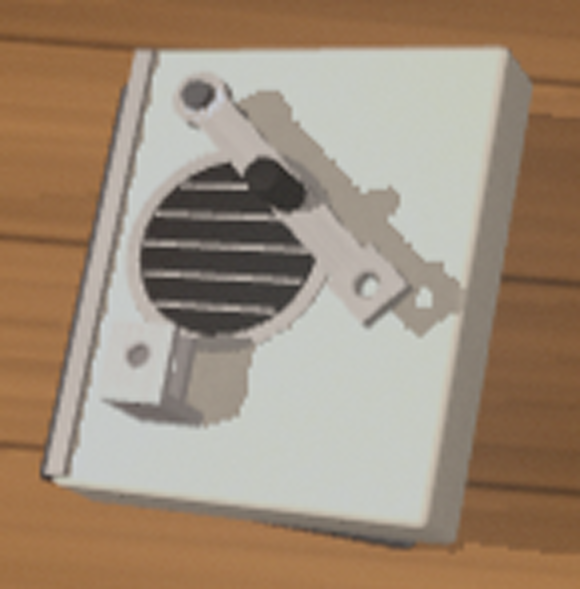

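View pics/c2.png

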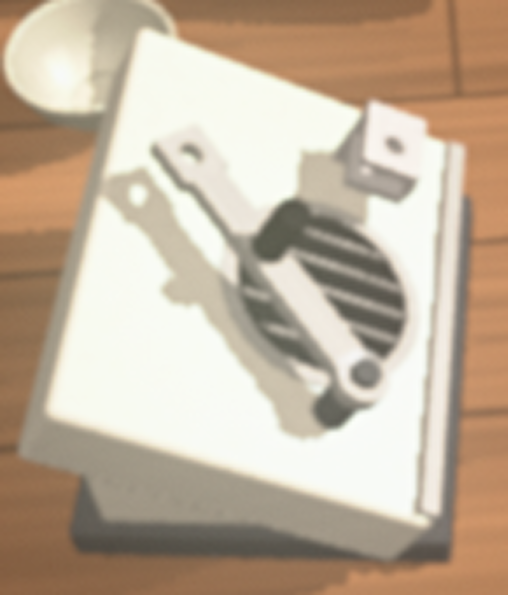

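View pics/c3.png

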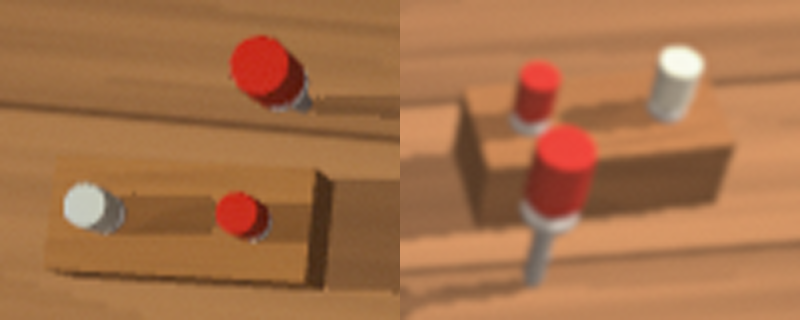

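```bash
cat > h.py <<'E'
import numpy as np
from scipy.spatial.transform import Rotation as Ro
def Rc(yaw):
    # clevis y axis horizontal at yaw; z leans to front; x up slope
    y=np.array([np.cos(yaw),np.sin(yaw),0]); up=np.array([0,0,1.])
    hx=np.cross(y,up)   # horizontal upslope: x = y x z
    z=np.cos(np.pi/6)*up-np.sin(np.pi/6)*hx
    x=np.cross(y,z); return np.stack([x,y,z],1)
def proj(f,X):
    c=f["R"]@X+f["t"]
    return np.array([f["fx"]*c[0]/c[2]+f["cx"],f["fy"]*c[1]/c[2]+f["cy"]])
def projw(f,X):
    c=f["R"]@X+f["t"]; th=np.arctan2(np.hypot(c[0],c[1]),c[2]); n=np.hypot(c[0],c[1])
    return np.array([f["fx"]*th*c[0]/n+f["cx"],f["fy"]*th*c[1]/n+f["cy"]])
E
python3 - <<'E'
from rig import r,grab_frame
from h import *
from scipy.optimize import least_squares
T=grab_frame("top");S=grab_frame("scene")
t=lambda u,v:np.array([280+u/4,115+v/3.8]); s=lambda u,v:np.array([130+u/3.5,155+v/3.5])
def eye(a,z): return [170*np.sin(a),170-170*np.cos(a),z]
def kn(a,z): return [95*np.sin(a),170-95*np.cos(a),z]
obs=[(T,t(138,353),lambda a:[0,0,0]),(S,s(396,145),lambda a:[0,0,0]),
(T,t(503,48),lambda a:[165,225,-58]),(T,t(425,527),lambda a:[165,-75,-58]),
(S,s(138,30),lambda a:[165,-75,-58]),(S,s(48,413),lambda a:[165,225,-58]),
(T,t(368,284),lambda a:eye(a,-10)),(S,s(190,148),lambda a:eye(a,-10)),
(T,t(258,175),lambda a:kn(a,32)),(S,s(293,213),lambda a:kn(a,32))]
def res(p,full=False):
    o=p[:3];R=Rc(p[3])
    return np.concatenate([proj(f,o+R@np.array(g(p[4]),float))-uv for f,uv,g in obs])
q=least_squares(res,[560,-123,160,0.0,0.7],loss='soft_l1')
print(q.x); print(res(q.x).reshape(-1,2).round(1))
print("grip",q.x[:3]+Rc(q.x[3])@np.array(kn(q.x[4],12)))
np.save('fit.npy',q.x); print(Rc(q.x[3]).round(3))
# red pin / block
for f,n in((T,'top'),(S,'scene')):print(n,proj(f,np.array([457,235,104.])),proj(f,np.array([451,324,104.])))
E
```

```text
[ 5.60515095e+02 -1.21292079e+02  1.54927889e+02 -1.06672568e-01
  8.38167286e-01]
[[-0.5  1.3]
 [-0.6 -0.1]
 [ 0.4 -1.2]
 [ 0.   0.7]
 [ 0.3 -1.7]
 [-0.4  0.5]
 [-0.4 -0.2]
 [ 0.1  1.8]
 [ 0.3 -0.1]
 [ 0.5 -0.1]]
grip [ 660.498236   -187.47636369  200.63257743]
[[-0.092  0.994  0.053]
 [-0.861 -0.106  0.497]
 [ 0.5    0.     0.866]]
top [158.59561749 243.28747067] [120.80756566 242.5039879 ]
scene [385.00007226 168.41316012] [419.50648189 164.29146595]
```

Emit:
{"api": "apply_moves", "payload": {"motion": "1 -0.583 -0.543 -0.018 0.4545;1 -0.583 -0.543 -0.018 0.4545;1 -0.583 -0.543 -0.018 0.4545;1 -0.583 -0.543 -0.018 0.4545;1 -0.583 -0.543 -0.018 0.4545;1 -0.583 -0.543 -0.018 0.4545;1 -0.583 -0.543 -0.018 0.4545;1 -0.583 -0.543 -0.018 0.4545;1 -0.583 -0.543 -0.018 0.4545;1 -0.583 -0.543 -0.018 0.4545;1 -0.583 -0.543 -0.018 0.4545;1 -0.583 -0.543 -0.018 0.4545;1 -0.583 -0.543 -0.018 0.4545;1 -0.583 -0.543 -0.018 0.4545;1 -0.583 -0.543 -0.018 0.4545;1 -0.583 -0.543 -0.018 0.4545;1 -0.583 -0.543 -0.018 0.4545;1 -0.583 -0.543 -0.018 0.4545;1 -0.583 -0.543 -0.018 0.4545;1 -0.583 -0.543 -0.018 0.4545", "squeeze": 20}}

```text
clock: 3.42
eef_pos: [587.9, -69.6, 423.0]
tcp_rot: [3.139, 0.002, 1.461]
contact_force: [-2.3, 0.1, -0.2]
opening: 1.002
```

Emit:
{"api": "apply_moves", "payload": {"motion": "1 -0.105 0.085 0 0;1 -0.105 0.085 0 0;1 -0.105 0.085 0 0;1 -0.105 0.085 0 0;1 -0.105 0.085 0 0;1 -0.105 0.085 0 0"}}

```text
clock: 3.92
eef_pos: [658.3, -178.2, 422.1]
tcp_rot: [-3.14, -0.001, 1.463]
contact_force: [-0.3, 0.7, 0.3]
opening: 1.0
```

```bash
cat > w.py <<'E'
import sys,cv2
from rig import r,grab_frame,spotter
from h import *
def snap(cam,name,pts={},crop=None,sc=1):
    f=grab_frame(cam); im=f["img"][:,:,::-1].copy()
    for k,X in pts.items():
        u=(projw if cam=="wrist" else proj)(f,np.array(X,float)); cv2.drawMarker(im,tuple(int(round(v)) for v in u),(255,0,255),cv2.MARKER_CROSS,8,1); print(k,u.round(1))
    if crop: im=im[crop[1]:crop[3],crop[0]:crop[2]]
    im=cv2.resize(im,None,fx=sc,fy=sc,interpolation=cv2.INTER_CUBIC); cv2.imwrite(f"pics/{name}.png",im); return f
E
python3 - <<'E'
from w import *
s=r.sense();print(s["eef_pos"],s["tcp_rot"],s["qpos"],s["clock"])
p=np.load('fit.npy');R=Rc(p[3]);o=p[:3];a=p[4]
snap("wrist","w1",{"knobtop":o+R@[95*np.sin(a),170-95*np.cos(a),32],"hole":o,"eye":o+R@[170*np.sin(a),170-170*np.cos(a),-10]})
for q in("clevis","bar_grip","guard_bar"):print(q,[(np.round(d["point"]),round(d["conf"],2)) for d in spotter.place_of(q,"wrist")])
E
```

```text
[ 658.27371177 -178.17332992  422.07155426] [-3.14037028e+00 -6.04908232e-04  1.46286225e+00] [-2.66633788e-01  4.27435694e-01  1.48251829e+00  4.28343895e-04
  1.23294131e+00 -1.58842327e-01] 3.9167
knobtop [287.  240.9]
hole [147.2 154.6]
eye [213.4 329.2]
clevis [(array([ 560., -126.,  161.]), 0.69)]
bar_grip [(array([ 664., -188.,  202.]), 0.63)]Traceback (most recent call last):
  File "<stdin>", line 5, in <module>
ValueError: it knows: bar_grip, bowl, clevis, knife, locking_pin, locking_pin_tip, pin_block, short_pin, slicer, yellow_pepper
```

View pics/w1.png

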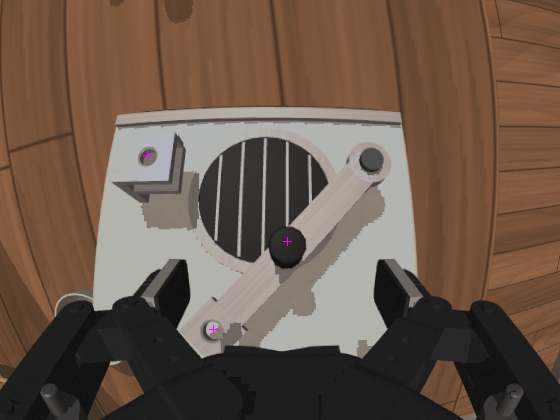

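Emit:
{"api": "apply_moves", "payload": {"motion": "1 -0.005 0.003 0.03 0;1 -0.005 0.003 0.06 0;1 -0.005 0.003 0.06 0;-1 -0.005 0.003 0.06 0;-1 -0.005 0.003 0.06 0;-1 -0.005 0.003 0.06 0;-1 -0.005 0.003 0.06 0;-1 -0.005 0.003 0.06 0;-1 -0.005 0.003 0.06 0;-1 -0.005 0.003 0.06 0;-1 -0.005 0.003 0.06 0", "squeeze": 20}}

```text
clock: 4.98
eef_pos: [660.8, -183.5, 364.2]
tcp_rot: [3.141, 0.0, 1.464]
contact_force: [-2.7, 0.3, 5.6]
opening: 0.25
```

```bash
python3 - <<'E'
from w import *
s=r.sense();print(s["eef_pos"],s["contact_force"],s["opening"],s["opening"]*85)
p=np.load('fit.npy');R=Rc(p[3]);o=p[:3];a=p[4]
g=s["eef_pos"]-[0,0,155]; print("grasp pt in clevis",R.T@(g-o), 95*np.sin(a),170-95*np.cos(a))
snap("wrist","w2")
# arc waypoints in tool frame
yaw=s["tcp_rot"][2]; tx=np.array([np.cos(yaw),np.sin(yaw),0]);ty=np.array([np.sin(yaw),-np.cos(yaw),0]);tz=np.array([0,0,-1])
k=lambda a:R@np.array([95*np.sin(a),170-95*np.cos(a),20])
for b in np.linspace(a,0,9):
    d=k(b)-k(a); print(round(b,2),[round(float(d@v)/1000,4) for v in (tx,ty,tz)])
E
```

```text
[ 660.84527302 -183.47296905  364.15223846] [-2.6817562   0.2620516   5.63945988] 0.24986448122654506 21.23848090425633
grasp pt in clevis [ 71.40526439 106.38031137  21.38703689] 70.62476714040696 106.46148989499918
0.84 [0.0, 0.0, 0.0]
0.73 [0.0061, -0.007, 0.0035]
0.63 [0.0128, -0.0133, 0.0074]
0.52 [0.02, -0.0187, 0.0116]
0.42 [0.0277, -0.0233, 0.016]
0.31 [0.0357, -0.0268, 0.0206]
0.21 [0.044, -0.0294, 0.0254]
0.1 [0.0525, -0.031, 0.0303]
0.0 [0.0612, -0.0315, 0.0353]
```

View pics/w2.png

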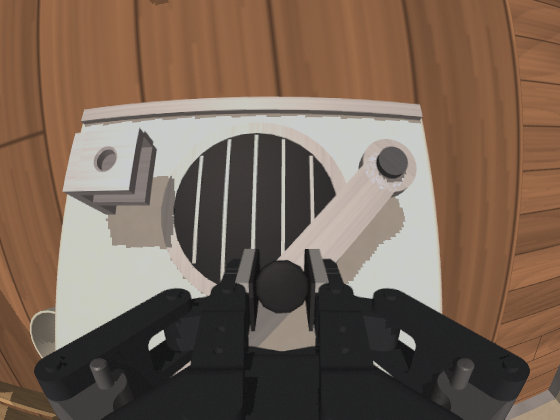

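Emit:
{"api": "apply_moves", "payload": {"motion": "-1 0.003 -0.0035 0.0018 0;-1 0.0061 -0.007 0.0035 0;-1 0.0095 -0.010 0.0055 0;-1 0.0128 -0.0133 0.0074 0;-1 0.0164 -0.016 0.0095 0;-1 0.02 -0.0187 0.0116 0;-1 0.024 -0.021 0.0138 0;-1 0.0277 -0.0233 0.016 0;-1 0.0317 -0.025 0.0183 0;-1 0.0357 -0.0268 0.0206 0;-1 0.040 -0.028 0.023 0;-1 0.044 -0.0294 0.0254 0;-1 0.048 -0.030 0.0278 0;-1 0.0525 -0.031 0.0303 0;-1 0.057 -0.0313 0.0328 0;-1 0.0612 -0.0315 0.0353 0;-1 0.064 -0.0315 0.037 0;-1 0.066 -0.0315 0.038 0;-1 0.066 -0.0315 0.038 0"}}

```text
clock: 6.62
eef_pos: [637.2, -113.9, 325.7]
tcp_rot: [3.139, -0.0, 1.464]
contact_force: [2.6, 1.2, 5.1]
opening: 0.249
```

```bash
python3 - <<'E'
from w import *
s=r.sense();print(s["eef_pos"],s["contact_force"],s["opening"])
snap("wrist","w3"); f=snap("scene","s3",crop=(130,155,275,325),sc=3.5);f=snap("top","t3",crop=(280,115,425,270),sc=3.8)
E
```

```text
[ 637.1591063  -113.92384325  325.68266779] [2.63976801 1.23099886 5.14516889] 0.249183086441895
```

View pics/w3.png

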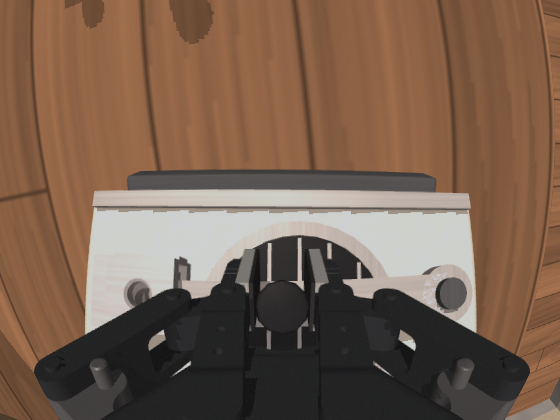

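View pics/s3.png

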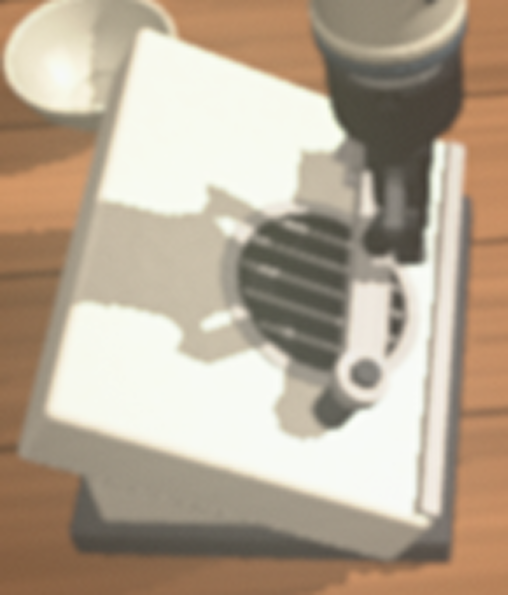

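Emit:
{"api": "apply_moves", "payload": {"motion": "-1 0.008 0 0.0045 0;-1 0.008 0 0.0045 0;-1 0.008 0 0.0045 0"}}

```text
clock: 7.02
eef_pos: [637.9, -107.1, 321.7]
tcp_rot: [3.139, 0.002, 1.465]
contact_force: [-0.2, -5.4, 9.8]
opening: 0.245
```

Emit:
{"api": "apply_moves", "payload": {"motion": "1 0 0 0 0;1 0 0 0 0;1 0 0 0 0;1 0 0 0 0;1 0 0 -0.04 0;1 0 0 -0.08 0;1 -0.03 -0.02 -0.11 0;1 -0.05 -0.04 -0.13 0;1 -0.05 -0.04 -0.13 0;1 -0.05 -0.04 -0.13 0"}}

```text
clock: 7.85
eef_pos: [591.8, -152.7, 451.7]
tcp_rot: [3.139, 0.0, 1.462]
contact_force: [0.5, 1.0, 0.2]
opening: 0.996
```

```bash
python3 - <<'E'
from w import *
s=r.sense();print(s["eef_pos"],s["contact_force"],s["opening"])
p=np.load('fit.npy');R=Rc(p[3]);o=p[:3];a=0
snap("wrist","w4",{"knobtop":o+R@[0,75,32],"hole":o,"pivot":o+R@[0,170,-10]},crop=(50,50,450,350),sc=2)
E
```

```text
[ 591.78791696 -152.67287523  451.74308925] [0.48585276 1.02901219 0.22749575] 0.9964601421728561
knobtop [335.1 154.1]
hole [238.6 170.1]
pivot [428.4 176.4]
```

View pics/w4.png

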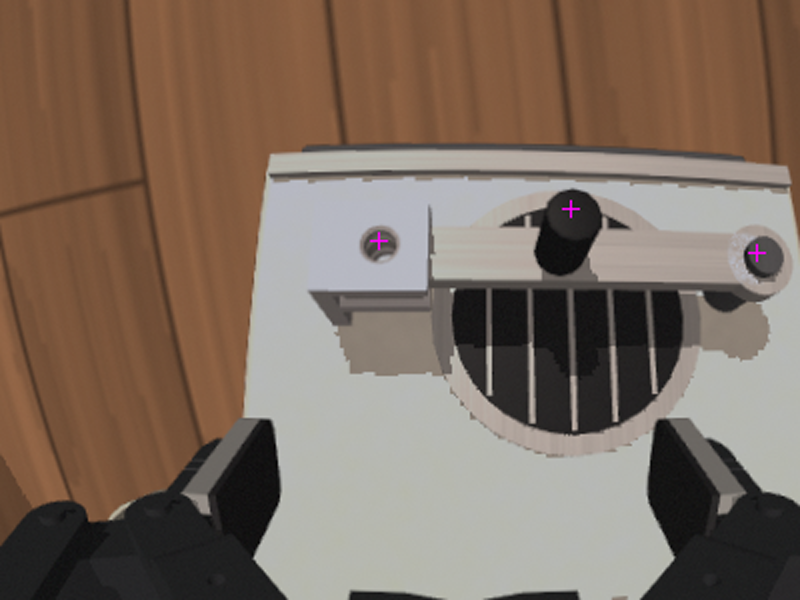

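Emit:
{"api": "apply_moves", "payload": {"motion": "1 0.37 -0.175 0.0 -0.534;1 0.37 -0.175 0.0 -0.534;1 0.37 -0.175 0.0 -0.534;1 0.37 -0.175 0.0 -0.534;1 0.37 -0.175 0.0 -0.534;1 0.37 -0.175 0.0 -0.534;1 0.37 -0.175 0.0 -0.534;1 0.37 -0.175 0.0 -0.534;1 0.37 -0.175 0.0 -0.534;1 0.37 -0.175 0.0 -0.534;1 0.37 -0.175 0.05 -0.534;1 0.37 -0.175 0.1 -0.534;1 0.37 -0.175 0.1 -0.534;1 0.37 -0.175 0.1 -0.534;1 0.37 -0.175 0.1 -0.534;1 0.37 -0.175 0.1 -0.534"}}

```text
clock: 9.23
eef_pos: [457.7, 235.3, 349.1]
tcp_rot: [-3.141, -0.002, 3.14]
contact_force: [-0.0, -0.4, 0.8]
opening: 1.006
```

```bash
python3 - <<'E'
from w import *
s=r.sense();print(s["eef_pos"],s["tcp_rot"],s["qpos"],s["clock"])
snap("wrist","w5",{"k":[457,234,104],"white":[451,324,104],"big":[541,224,120]})
for q in("locking_pin","short_pin","pin_block"):print(q,[(np.round(d["point"]),round(d["conf"],2)) for d in spotter.place_of(q,"wrist")])
E
```

```text
[457.66775643 235.30087849 349.0531609 ] [-3.14086900e+00 -1.90798390e-03  3.14023366e+00] [ 4.71898863e-01  2.47532568e-01  1.92072358e+00  2.72395134e-04
  9.75364628e-01 -1.09769217e+00] 9.2333
k [281.3 221.9]
white [406.5 213.3]
big [267.9 335.3]
locking_pin [(array([541., 355.,  20.]), 0.7), (array([454., 234.,  63.]), 0.59)]
short_pin [(array([450., 328.,  57.]), 0.92)]
pin_block [(array([459., 278.,   1.]), 0.96)]
```

View pics/w5.png

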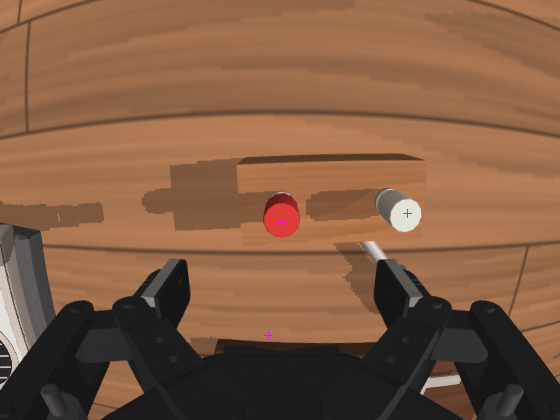

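```bash
python3 - <<'E'
from w import *
snap("scene","s6",crop=(300,120,560,345),sc=3);snap("top","t6")
E
```

```text
(no output)
```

View pics/s6.png

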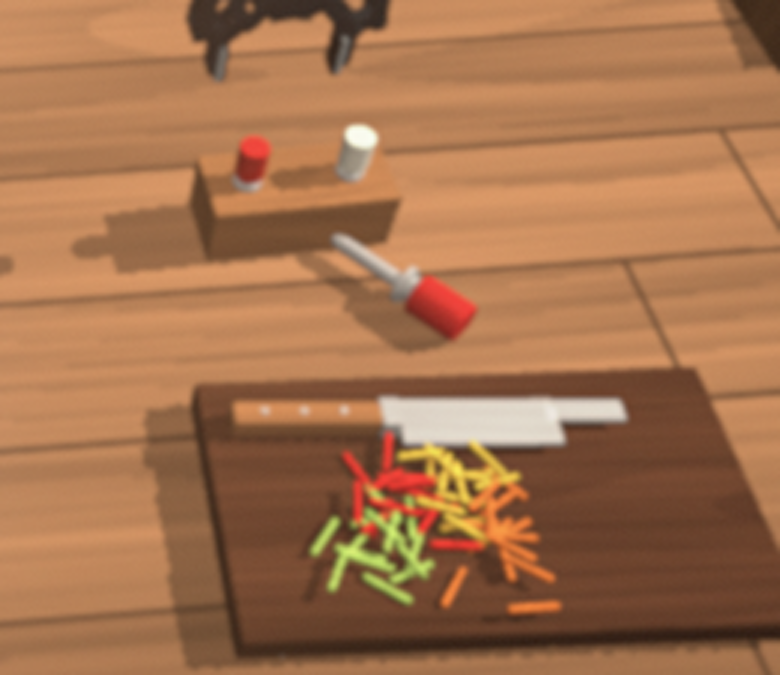

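View pics/t6.png

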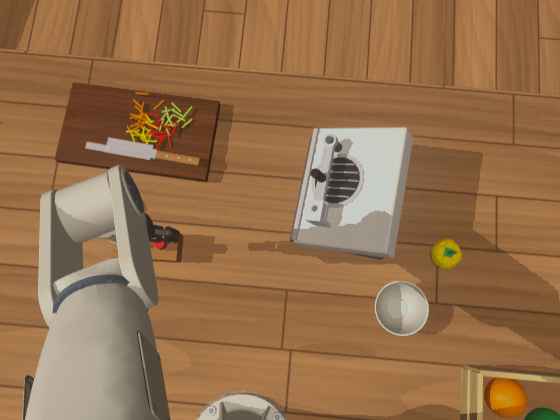

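Emit:
{"api": "apply_moves", "payload": {"motion": "1 0.002 -0.001 0.04 0;1 0.002 -0.001 0.08 0;1 0.002 -0.001 0.106 0;1 0.002 -0.001 0.106 0;-1 0.002 -0.001 0.106 0;-1 0.002 -0.001 0.106 0;-1 0.002 -0.001 0.106 0;-1 0.002 -0.001 0.106 0;-1 0.002 -0.001 0.106 0;-1 0.002 -0.001 0.106 0;-1 0.002 -0.001 0.106 0;-1 0.002 -0.001 0.106 0", "squeeze": 20}}

```text
clock: 10.53
eef_pos: [456.4, 233.9, 245.6]
tcp_rot: [3.141, 0.002, 3.142]
contact_force: [-0.5, -0.5, 8.3]
opening: 0.303
```

```bash
python3 - <<'E'
from w import *
s=r.sense();print(s["eef_pos"],s["contact_force"],s["opening"]*85)
snap("wrist","w7");snap("scene","s7",crop=(330,110,480,235),sc=5)
E
```

```text
[456.44927727 233.91124285 245.64453451] [-0.46319873 -0.49091193  8.26334088] 25.71948435220919
```

View pics/w7.png

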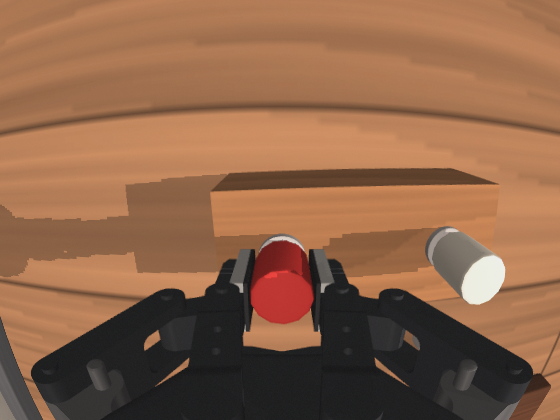

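View pics/s7.png

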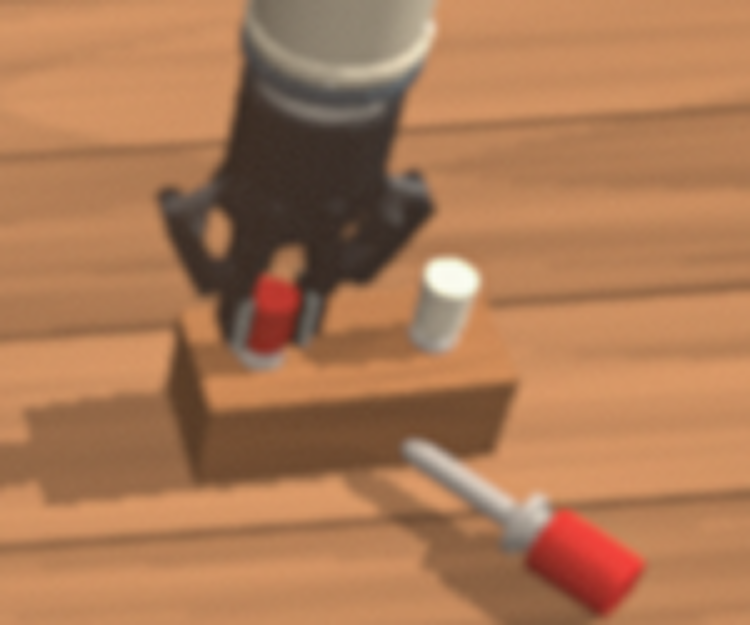

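Emit:
{"api": "apply_moves", "payload": {"motion": "-1 0 0 -0.015 0;-1 0 0 -0.03 0;-1 0 0 -0.045 0;-1 0 0 -0.045 0;-1 0.004 0 -0.045 0;-1 0.007 0 -0.0448 0;-1 0.01 0 -0.0444 0;-1 0.0135 0 -0.0438 0;-1 0.0167 0 -0.0432 0;-1 0.0199 0 -0.0424 0;-1 0.023 0 -0.0415 0;-1 0.026 0 -0.0405 0;-1 0.029 0 -0.0393 0;-1 0.032 0 -0.038 0;-1 0.035 0 -0.0365 0;-1 0.038 0 -0.0349 0;-1 0.038 0 -0.0349 0"}}

```text
clock: 12.05
eef_pos: [417.1, 233.5, 278.6]
tcp_rot: [-3.141, -0.001, -3.142]
contact_force: [1.1, 2.8, 1.3]
opening: 0.293
```

```bash
python3 - <<'E'
from w import *
s=r.sense();print(s["eef_pos"],s["contact_force"],s["opening"]*85)
snap("wrist","w8");snap("scene","s8",crop=(330,90,480,215),sc=5)
E
```

```text
[417.11117921 233.5001089  278.63843045] [1.08289879 2.8062055  1.29410025] 24.908828640090917
```

View pics/w8.png

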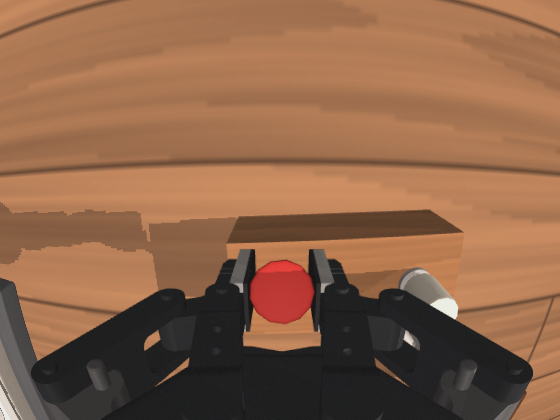

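View pics/s8.png

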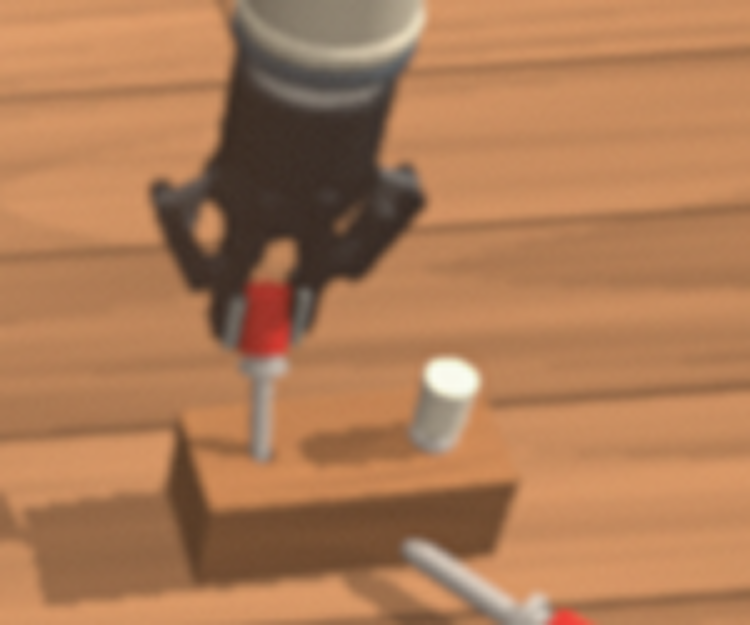

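Emit:
{"api": "apply_moves", "payload": {"motion": "-1 0.005 0 -0.009 0;-1 0.01 0 -0.0175 0;-1 0.01 0 -0.05 0;-1 0.01 0 -0.09 0;-1 0.01 0 -0.12 0;-1 0.01 0 -0.12 0;-1 0.01 0 -0.12 0"}}

```text
clock: 12.73
eef_pos: [407.5, 233.5, 401.2]
tcp_rot: [3.14, 0.003, 3.142]
contact_force: [-0.1, -0.1, -1.5]
opening: 0.298
```

```bash
cat > pm.py <<'E'
from w import *
def pinpts(s,th,e=0,g=29,side=0):
    # pin pose guess: grasp centre = TCP+ (155-e) down; pin axis tilt th, lean toward tool +x ; g = distance origin->grasp centre
    yaw=s["tcp_rot"][2]; tx=np.array([np.cos(yaw),np.sin(yaw),0]);ty=np.array([np.sin(yaw),-np.cos(yaw),0])
    ax=np.cos(th)*np.array([0,0,1])+np.sin(th)*tx
    c=s["eef_pos"]-[0,0,155-e]+side*tx
    o=c-g*ax; return {"tip":o-50*ax,"org":o,"top":o+44*ax}
E
python3 - <<'E'
from pm import *
s=r.sense();print(s["eef_pos"],s["contact_force"],s["opening"]*85)
snap("wrist","w9")
f=snap("scene","s9",crop=(330,60,480,185),sc=5); snap("top","t9",crop=(60,180,260,330),sc=4)
for th in(0.4,.52,.6):
  for k,X in pinpts(s,th).items(): print(th,k,proj(f,X).round(1),((proj(f,X)-[330,60])*5).round())
E
```

```text
[407.47007168 233.50646373 401.15597614] [-0.05356693 -0.05323843 -1.51731863] 25.347022520810505
0.4 tip [387.3 142.7] [287. 414.]
0.4 org [388.7 122.7] [294. 313.]
0.4 top [390.  104.3] [300. 221.]
0.52 tip [388.4 143.9] [292. 419.]
0.52 org [389.1 123. ] [296. 315.]
0.52 top [389.8 104.1] [299. 221.]
0.6 tip [389.2 144.4] [296. 422.]
0.6 org [389.4 123.2] [297. 316.]
0.6 top [389.6 104.1] [298. 220.]
```

View pics/s9.png

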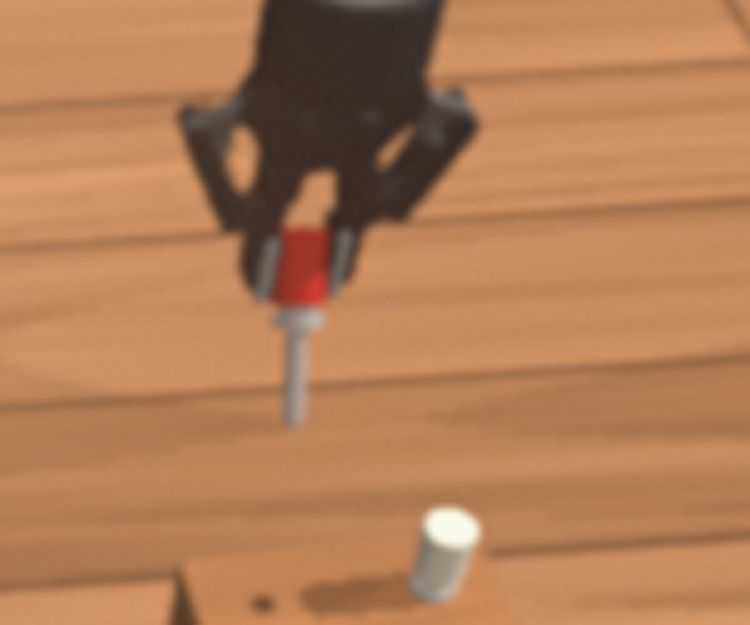

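View pics/t9.png

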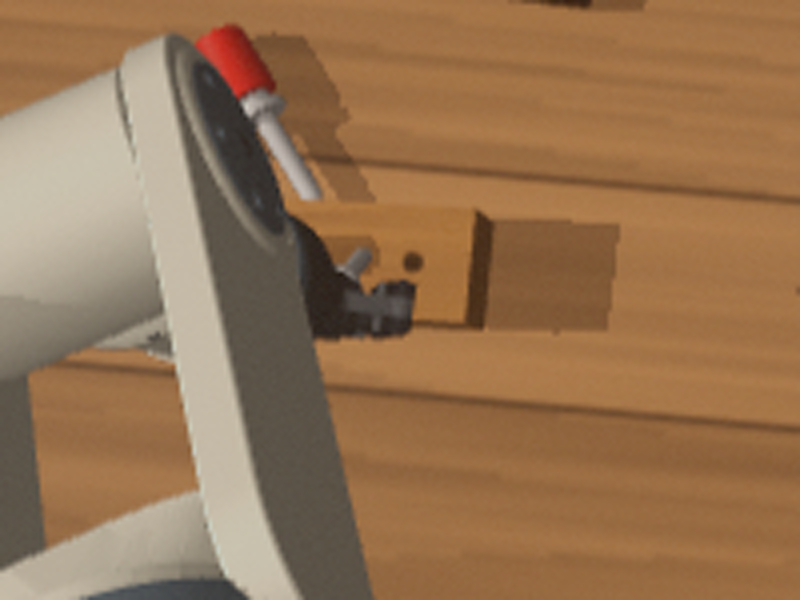

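View pics/w9.png

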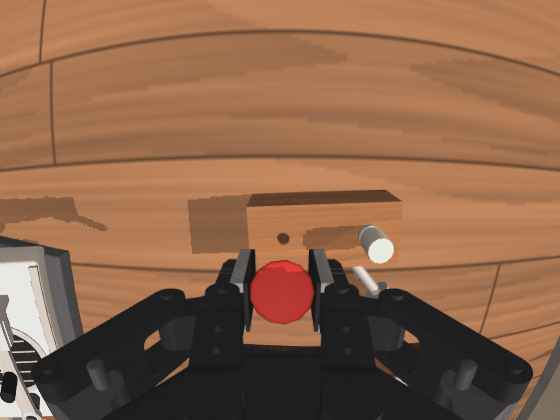

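Emit:
{"api": "apply_moves", "payload": {"motion": "-1 -0.16 -0.294 -0.03 0.534;-1 -0.16 -0.294 -0.03 0.534;-1 -0.16 -0.294 -0.03 0.534;-1 -0.16 -0.294 -0.03 0.534;-1 -0.16 -0.294 -0.03 0.534;-1 -0.16 -0.294 -0.03 0.534;-1 -0.16 -0.294 -0.03 0.534;-1 -0.16 -0.294 -0.03 0.534;-1 -0.16 -0.294 -0.03 0.534;-1 -0.16 -0.294 -0.03 0.534;-1 -0.16 -0.294 -0.03 0.534;-1 -0.16 -0.294 -0.03 0.534;-1 -0.16 -0.294 -0.03 0.534;-1 -0.16 -0.294 -0.03 0.534;-1 -0.16 -0.294 -0.013 0.534;-1 -0.16 -0.294 -0.013 0.534;-1 -0.16 -0.294 -0.013 0.534"}}

```text
clock: 14.3
eef_pos: [567.2, -60.3, 410.1]
tcp_rot: [-3.137, 0.0, 1.464]
contact_force: [-0.3, 0.2, 0.1]
opening: 0.297
```

```bash
python3 - <<'E'
from pm import *
s=r.sense();print(s["eef_pos"],s["tcp_rot"],s["contact_force"],s["opening"]*85,s["clock"])
p=np.load('fit.npy');R=Rc(p[3]);o=p[:3]
P={"hole":o}
f=snap("wrist","w10",P)
g=snap("scene","s10",crop=(150,80,300,205),sc=5); h=snap("top","t10",crop=(270,120,420,245),sc=4)
for k,X in pinpts(s,.5236,2,32.6).items(): print(k,X.round(),"w",projw(f,X).round(1),"s",((proj(g,X)-[150,80])*5).round(),"t",((proj(h,X)-[270,120])*4).round())
print("hole s",(proj(g,o)-[150,80])*5,"t",(proj(h,o)-[270,120])*4)
E
```

```text
[567.15629812 -60.29133709 410.10558612] [-3.13688668e+00  2.34576851e-05  1.46437860e+00] [-0.27774991  0.15655668  0.08920217] 25.217505966389595 14.3
hole [282.5 291.7]
tip [ 563. -101.  186.] w [282.6 288.4] s [503. 537.] t [144. 339.]
org [565. -76. 229.] w [282.5 287. ] s [556. 470.] t [102. 314.]
top [568. -55. 267.] w [282.3 284.9] s [606. 406.] t [ 63. 290.]
hole s [462.6941433  581.70387017] t [176.07685928 356.82668189]
```

View pics/s10.png

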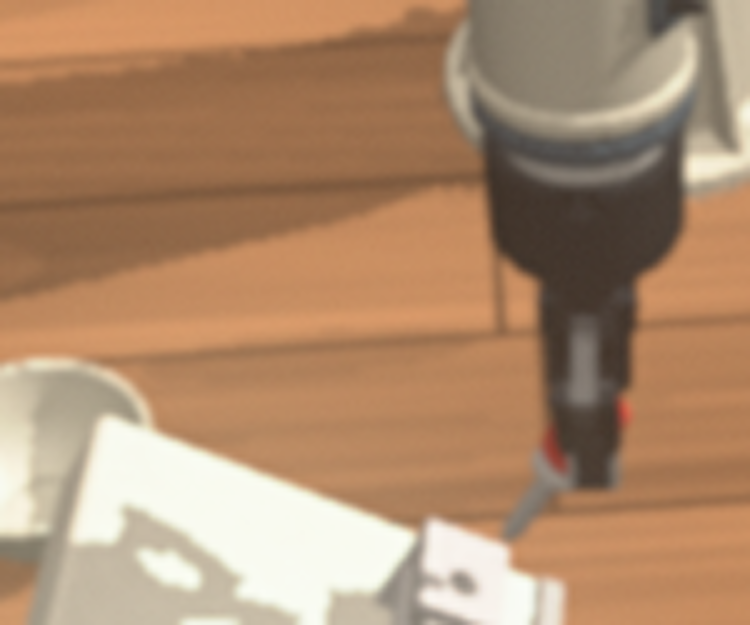

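View pics/t10.png

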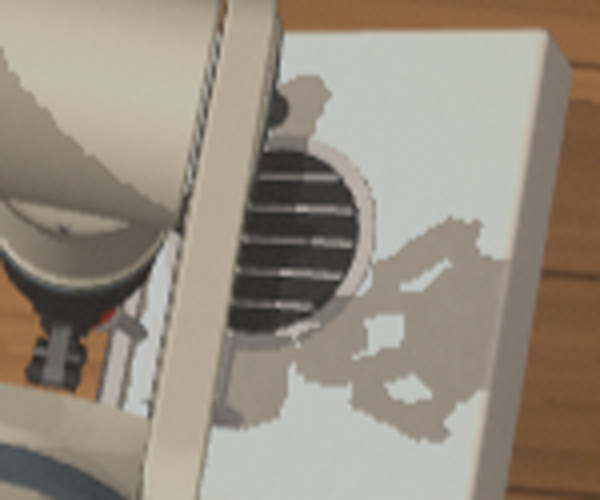

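View pics/w10.png

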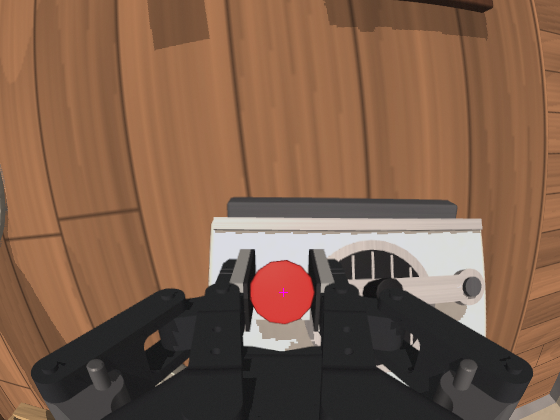

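```bash
python3 - <<'E'
from pm import *
s=r.sense()
g=snap("scene","s11",crop=(235,150,285,205),sc=10)
for th in (.38,.42,.46,.5,.54):
  print(th,{k:((proj(g,X)-[235,150])*10).round().tolist() for k,X in pinpts(s,th,2,32.6).items()})
E
```

```text
0.38 {'tip': [206.0, 387.0], 'org': [282.0, 242.0], 'top': [354.0, 106.0]}
0.42 {'tip': [191.0, 382.0], 'org': [276.0, 240.0], 'top': [356.0, 107.0]}
0.46 {'tip': [178.0, 378.0], 'org': [271.0, 239.0], 'top': [358.0, 107.0]}
0.5 {'tip': [164.0, 373.0], 'org': [265.0, 237.0], 'top': [360.0, 108.0]}
0.54 {'tip': [150.0, 368.0], 'org': [260.0, 234.0], 'top': [362.0, 109.0]}
```

View pics/s11.png

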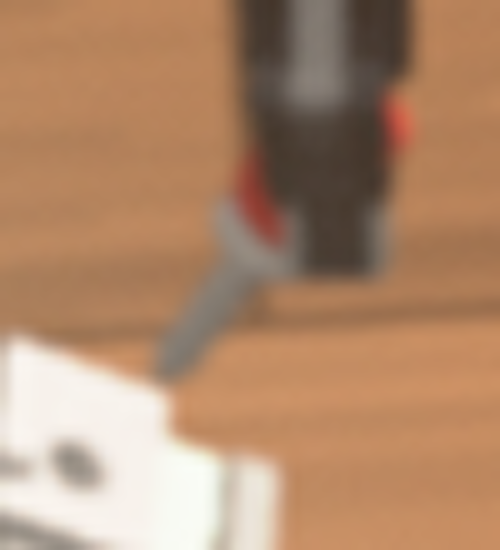

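Emit:
{"api": "apply_moves", "payload": {"motion": "-1 -0.009 0.001 0.01 0;-1 -0.018 0.001 0.0195 0;-1 -0.018 0.001 0.0195 0;-1 -0.018 0.001 0.0195 0"}}

```text
clock: 14.83
eef_pos: [566.5, -79.2, 391.5]
tcp_rot: [-3.14, -0.0, 1.463]
contact_force: [0.2, -0.1, -0.4]
opening: 0.294
```

```bash
python3 - <<'E'
from pm import *
s=r.sense();print(s["eef_pos"],s["contact_force"])
p=np.load('fit.npy');o=p[:3]
g=snap("scene","s12",crop=(225,160,275,215),sc=10); snap("top","t12",crop=(270,140,370,240),sc=6)
f=snap("wrist","w12",crop=(180,180,380,330),sc=4)
for th in (.42,.46,.5):
  print(th,{k:((proj(g,X)-[225,160])*10).round().tolist() for k,X in pinpts(s,th,2,32.6).items()})
print("hole",((proj(g,o)-[225,160])*10).round())
E
```

```text
[566.50189586 -79.17078905 391.51797602] [ 0.23908448 -0.05406195 -0.37197236]
0.42 {'tip': [212.0, 345.0], 'org': [293.0, 207.0], 'top': [369.0, 78.0]}
0.46 {'tip': [198.0, 340.0], 'org': [287.0, 205.0], 'top': [371.0, 79.0]}
0.5 {'tip': [185.0, 336.0], 'org': [282.0, 203.0], 'top': [372.0, 79.0]}
hole [175. 363.]
```

View pics/s12.png

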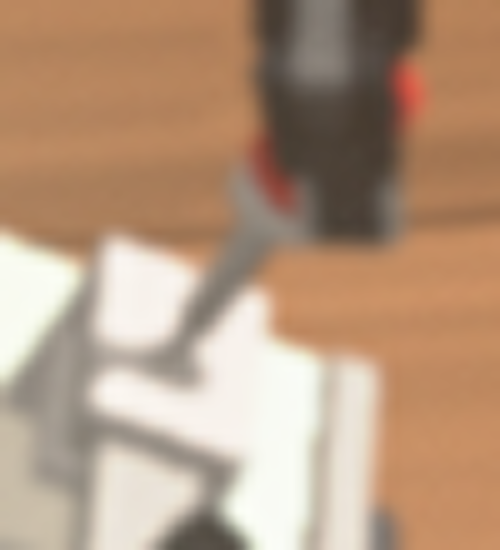

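View pics/w12.png

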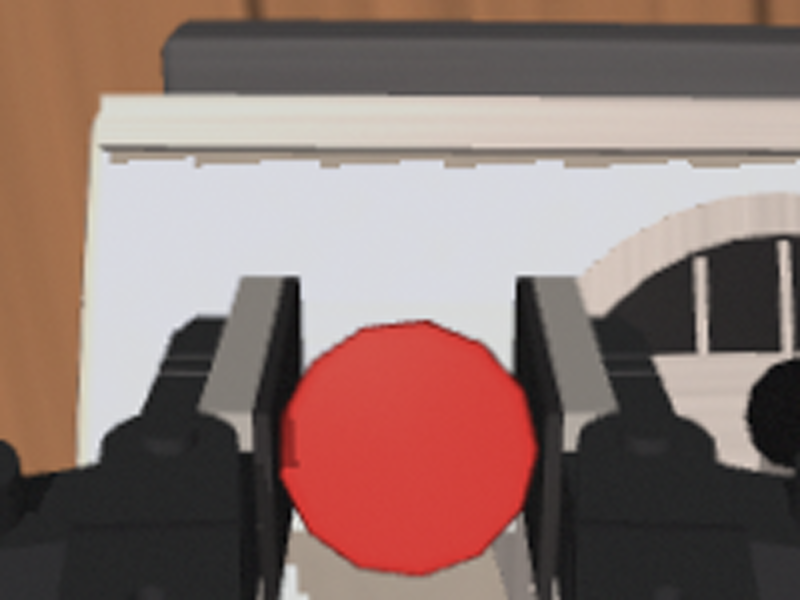

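View pics/t12.png

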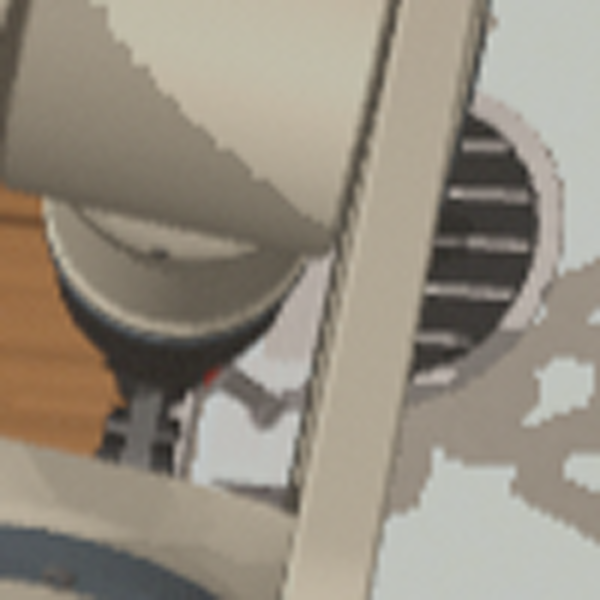

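```bash
python3 - <<'E'
from pm import *
p=np.load('fit.npy');o=p[:3];R=Rc(p[3]);g=grab_frame("scene");h=grab_frame("top")
J=np.array([np.r_[proj(g,o+R[:,i]*5)-proj(g,o-R[:,i]*5),proj(h,o+R[:,i]*5)-proj(h,o-R[:,i]*5)]/10 for i in range(3)]).T
print(J.round(3))
b=np.r_[[.6,-1.6],[.2,1.8]]
x,res,_,_=np.linalg.lstsq(J,b,rcond=None);print(x,J@x-b)
for y in(-3,0,3): print(y,np.linalg.lstsq(J[:,[0,2]],b-J[:,1]*y,rcond=None)[0])
E
```

```text
[[-0.399 -0.032  0.195]
 [-0.149  0.336 -0.249]
 [ 0.386  0.079 -0.191]
 [ 0.029 -0.421 -0.116]]
[ 0.28996086 -4.26801982  0.41603355] [-0.49897605  0.0172874  -0.50493443 -0.04338012]
-3 [0.62747961 1.15892275]
0 [1.42601306 2.91651956]
3 [2.22454652 4.67411638]
```

```bash
python3 - <<'E'
from pm import *
f=grab_frame("top");im=f["img"][:,:,::-1][195:225,298:330]
a=cv2.imread('pics/top0.png')[195:225,298:330]
f2=grab_frame("scene");s=f2["img"][:,:,::-1][180:210,228:260]
b=cv2.imread('pics/scene0.png')[180:210,228:260]
big=[cv2.resize(i,None,fx=12,fy=9.9,interpolation=cv2.INTER_NEAREST) for i in(im,a,s,b)]
cv2.imwrite('pics/q.png',np.vstack([np.hstack(big[:2]),np.hstack(big[2:])]))
E
```

```text
(no output)
```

View pics/q.png

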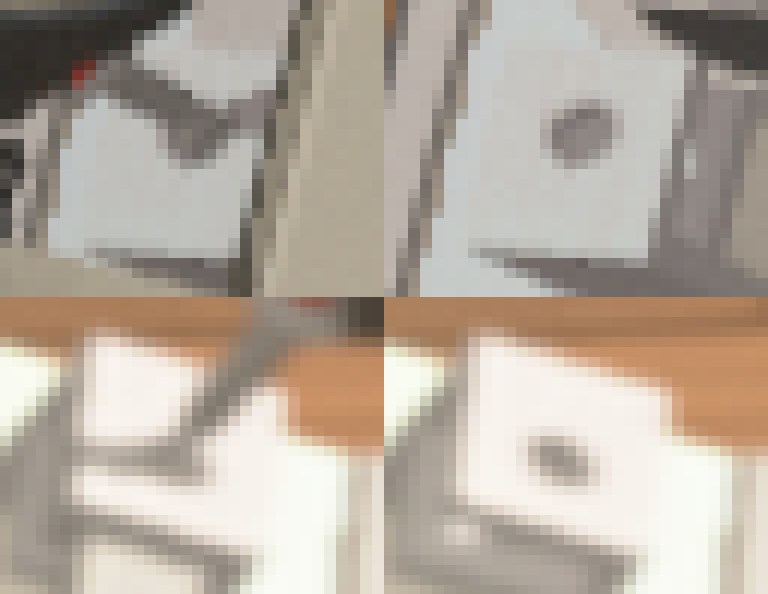

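Emit:
{"api": "apply_moves", "payload": {"motion": "-1 0.001 -0.0007 0.004 0;-1 -0.0006 -0.0007 0.0078 0;-1 -0.0016 -0.0007 0.0095 0;-1 -0.0026 -0.0007 0.0112 0;-1 -0.0026 -0.0007 0.0112 0"}}

```text
clock: 15.6
eef_pos: [565.8, -81.0, 380.8]
tcp_rot: [-3.141, 0.0, 1.464]
contact_force: [-0.2, -0.2, -1.8]
opening: 0.295
```

```bash
cat > q.py <<'E'
from pm import *
import sys
s=r.sense();print(s["eef_pos"],s["contact_force"],s["wrist_torque"],s["clock"])
f=grab_frame("top");im=f["img"][:,:,::-1][195:225,298:330]
f2=grab_frame("scene");S=f2["img"][:,:,::-1][160:210,228:270]
cv2.imwrite(f'pics/{sys.argv[1]}.png',np.hstack([cv2.resize(im,None,fx=11,fy=11,interpolation=cv2.INTER_CUBIC),cv2.resize(S,(int(42*330/50)*1,330),interpolation=cv2.INTER_CUBIC)]))
E
python3 q.py q2
```

```text
[565.80394757 -81.03372223 380.81136198] [-0.19855447 -0.16527184 -1.79171483] [ 0.03148918 -0.00230838  0.02553976] 15.6
```

View pics/q2.png

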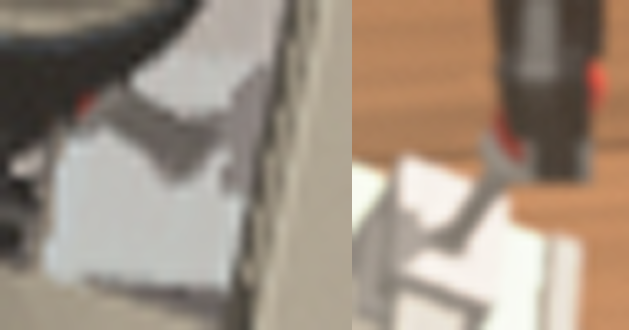

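Emit:
{"api": "apply_moves", "payload": {"motion": "-1 -0.001 0 0.0025 0;-1 -0.002 0 0.005 0;-1 -0.002 0 0.005 0"}}

```text
clock: 15.95
eef_pos: [565.6, -83.0, 375.8]
tcp_rot: [-3.141, 0.0, 1.464]
contact_force: [-0.4, 0.1, -0.9]
opening: 0.295
```

```bash
python3 q.py q3
```

```text
[565.55600351 -83.04464603 375.83834274] [-0.42479211  0.11007981 -0.85442961] [0.0160687  0.01197446 0.0102624 ] 15.95
```

View pics/q3.png

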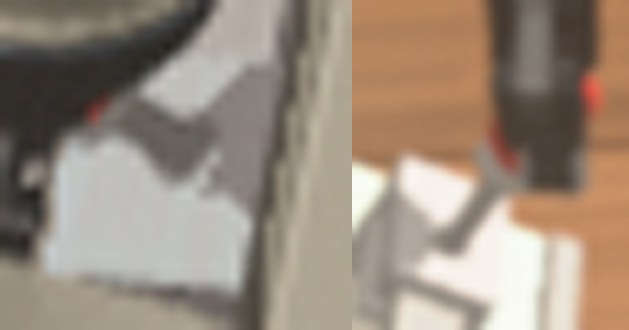

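Emit:
{"api": "apply_moves", "payload": {"motion": "-1 -0.001 0 0.0033 0;-1 -0.002 0 0.0066 0;-1 -0.003 0 0.0097 0;-1 -0.003 0 0.0097 0"}}

```text
clock: 16.38
eef_pos: [565.3, -86.3, 366.1]
tcp_rot: [-3.141, 0.001, 1.464]
contact_force: [-0.5, -3.7, -0.9]
opening: 0.297
```

```bash
python3 q.py q4
```

```text
[565.30257206 -86.28117351 366.1141165 ] [-0.51042982 -3.70741213 -0.88327016] [-0.68848231  0.03738853  0.0102132 ] 16.3833
```

View pics/q4.png

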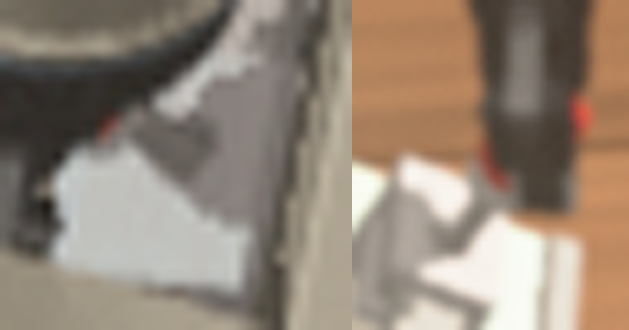

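Emit:
{"api": "apply_moves", "payload": {"motion": "-1 -0.002 0 0.0035 0;-1 -0.004 0 0.007 0;-1 -0.006 0 0.0105 0;-1 -0.0075 0 0.013 0;-1 -0.0075 0 0.013 0"}}

```text
clock: 16.9
eef_pos: [564.5, -93.7, 353.0]
tcp_rot: [-3.141, 0.0, 1.464]
contact_force: [-1.0, -3.5, -1.6]
opening: 0.296
```

```bash
python3 q.py q5
```

```text
[564.50292185 -93.7129739  353.03971598] [-1.04095587 -3.52837793 -1.58815497] [-0.79424375  0.17327306  0.04816949] 16.9
```

View pics/q5.png

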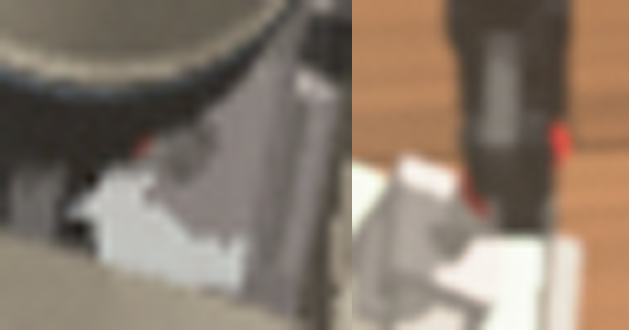

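Emit:
{"api": "apply_moves", "payload": {"motion": "-1 -0.002 0 0.0035 0;-1 -0.004 0 0.007 0;-1 -0.006 0 0.0104 0;-1 -0.007 0 0.0121 0;-1 -0.007 0 0.0121 0"}}

```text
clock: 17.42
eef_pos: [563.8, -100.6, 341.0]
tcp_rot: [-3.141, 0.0, 1.464]
contact_force: [-1.9, -3.7, -0.9]
opening: 0.293
```

```bash
python3 q.py q6
```

```text
[ 563.7885373  -100.55625718  341.00581684] [-1.87043321 -3.65165703 -0.85686506] [-6.44144130e-01  7.03826491e-02  1.01632763e-04] 17.4167
```

View pics/q6.png

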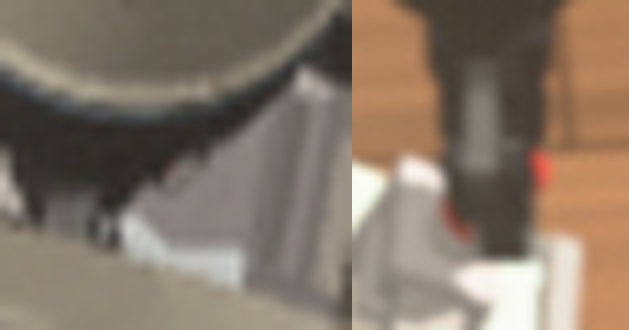

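Emit:
{"api": "apply_moves", "payload": {"motion": "-1 -0.001 0 0.0017 0;-1 -0.002 0 0.0035 0;-1 -0.003 0 0.0052 0;-1 -0.003 0 0.0052 0"}}

```text
clock: 17.85
eef_pos: [563.8, -102.9, 336.9]
tcp_rot: [3.141, -0.001, 1.463]
contact_force: [-1.3, 2.4, 6.1]
opening: 0.297
```

Emit:
{"api": "apply_moves", "payload": {"motion": "-1 -0.0005 0 0.001 0;-1 -0.001 0 0.0017 0;-1 -0.001 0 0.0017 0"}}

```text
clock: 18.1
eef_pos: [563.8, -103.1, 336.6]
tcp_rot: [3.141, -0.003, 1.463]
contact_force: [-6.5, 8.1, 20.5]
opening: 0.299
```

Emit:
{"api": "apply_moves", "payload": {"motion": "-1 -0.0005 0 0.001 0;-1 -0.001 0 0.0017 0;-1 -0.001 0 0.0017 0"}}

```text
clock: 18.35
eef_pos: [563.7, -103.6, 335.9]
tcp_rot: [3.14, -0.004, 1.463]
contact_force: [-9.1, 13.3, 29.4]
opening: 0.294
```

Emit:
{"api": "apply_moves", "payload": {"motion": "1 0 0 0 0;1 0 0 0 0;1 0 0 0 0;1 0 0 0 0;1 0 0 0 0;1 0 0 -0.03 0;1 0 0 -0.06 0;1 -0.03 0 -0.1 0;1 -0.06 0 -0.13 0;1 -0.06 0 -0.13 0;1 -0.06 0 -0.13 0"}}

```text
clock: 19.27
eef_pos: [557.3, -166.7, 465.4]
tcp_rot: [3.137, 0.001, 1.462]
contact_force: [0.7, 0.5, -0.6]
opening: 0.999
```

```bash
python3 - <<'E'
from pm import *
s=r.sense();print(s["eef_pos"],s["contact_force"],s["clock"])
p=np.load('fit.npy');o=p[:3];R=Rc(p[3])
snap("wrist","w20",{"top":o+R@[0,0,44.],"bk":o+R@[0,75,32.],"org":o},crop=(130,80,450,320),sc=2.5)
g=snap("scene","s20",crop=(190,150,280,250),sc=6);print(((proj(g,o+R@[0,0,44.])-[190,150])*6))
E
```

```text
[ 557.25895214 -166.69018909  465.39986241] [ 0.68404295  0.52021237 -0.64287019] 19.2667
top [277.1 121.2]
bk [372.7 130.9]
org [277.6 147. ]
[368.15924004 210.46300864]
```

View pics/w20.png

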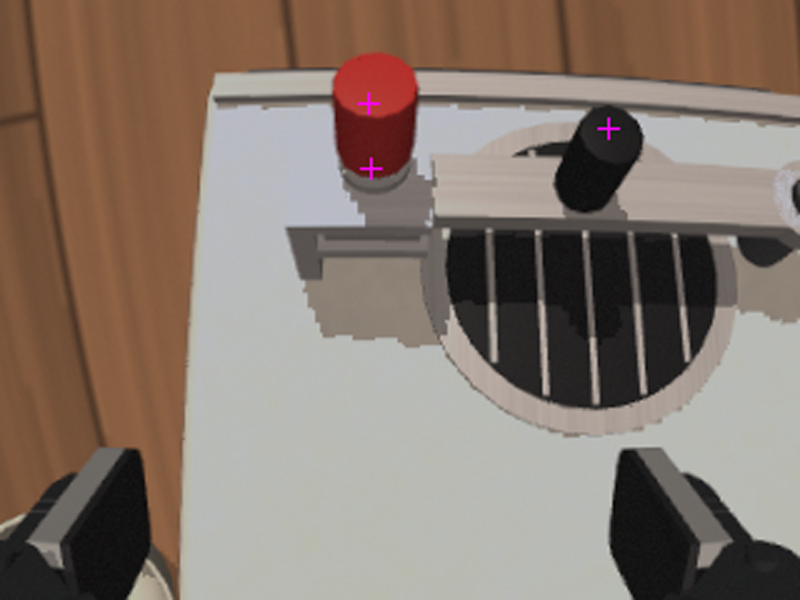

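View pics/s20.png

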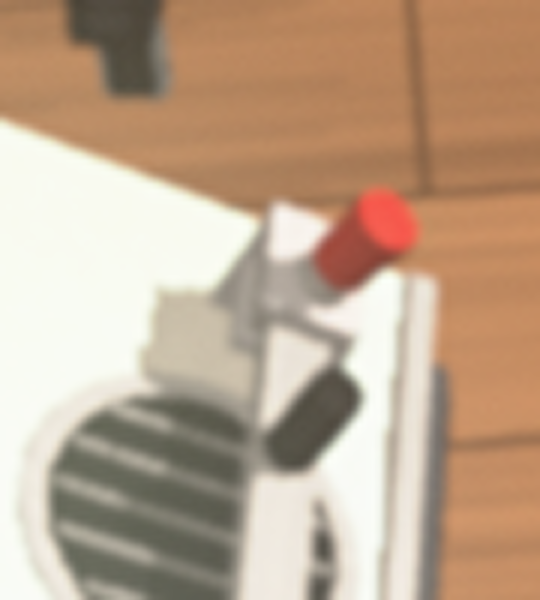

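```bash
python3 - <<'E'
from pm import *
p=np.load('fit.npy');R=Rc(p[3])
fw=grab_frame("wrist");fs=grab_frame("scene")
# refine clevis origin offset for each camera by known features: wrist: bar knob shift
def ov(f,pr,crop,sc,x,z,t,shift,name):
    im=f["img"][:,:,::-1][crop[1]:crop[3],crop[0]:crop[2]]; im=cv2.resize(im,None,fx=sc,fy=sc,interpolation=cv2.INTER_CUBIC)
    def P(X): return ((pr(f,p[:3]+R@np.array(X,float))+shift-crop[:2]+.5)*sc).astype(int)
    ax=np.array([-np.sin(t),0,np.cos(t)]);e1=np.array([np.cos(t),0,np.sin(t)]);e2=np.array([0,1,0])
    O=np.array([x,0,z])
    for h,rad,c in((0,12,(0,255,0)),(4,12,(0,255,0)),(10,13,(255,0,0)),(44,13,(255,0,0))):
        pts=np.array([P(O+h*ax+rad*(np.cos(a)*e1+np.sin(a)*e2)) for a in np.linspace(0,6.283,40)]);cv2.polylines(im,[pts],True,c,1)
    pts=np.array([P([a,b,0]) for a,b in((-20,-20),(20,-20),(20,20),(-20,20))]);cv2.polylines(im,[pts],True,(255,0,255),1)
    k=np.array([P([11*np.cos(a),75+11*np.sin(a),32]) for a in np.linspace(0,6.283,40)]);cv2.polylines(im,[k],True,(0,255,255),1)
    return im
for n,(x,z,t) in enumerate([(0,0,0),(-2,2,.12),(-2,8,.1)]):
    a=ov(fw,projw,(240,80,400,200),5,x,z,t,np.array([1.,2.]),'')
    b=ov(fs,proj,(215,170,275,230),8,x,z,t,np.array([.4,.2]),'')
    cv2.imwrite(f'pics/ov{n}.png',a); cv2.imwrite(f'pics/os{n}.png',b)
cv2.imwrite('pics/os.png',np.hstack([cv2.imread(f'pics/os{n}.png')[:,:] for n in (0,1)])[:, :960])
E
python3 -c "
import cv2,numpy as np
a=[cv2.imread(f'pics/os{n}.png') for n in range(3)]
cv2.imwrite('pics/os.png',cv2.resize(np.hstack(a),(800,267)))"
```

```text
(no output)
```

View pics/ov0.png

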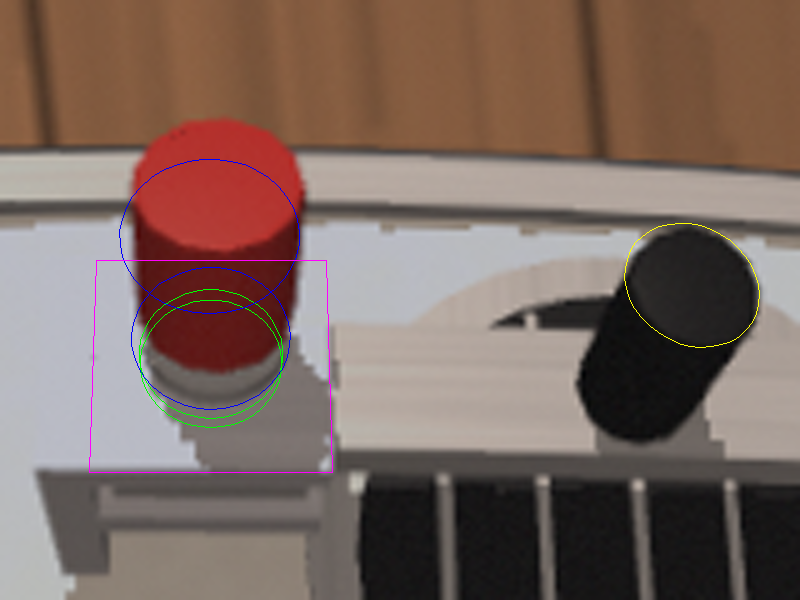

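View pics/ov1.png

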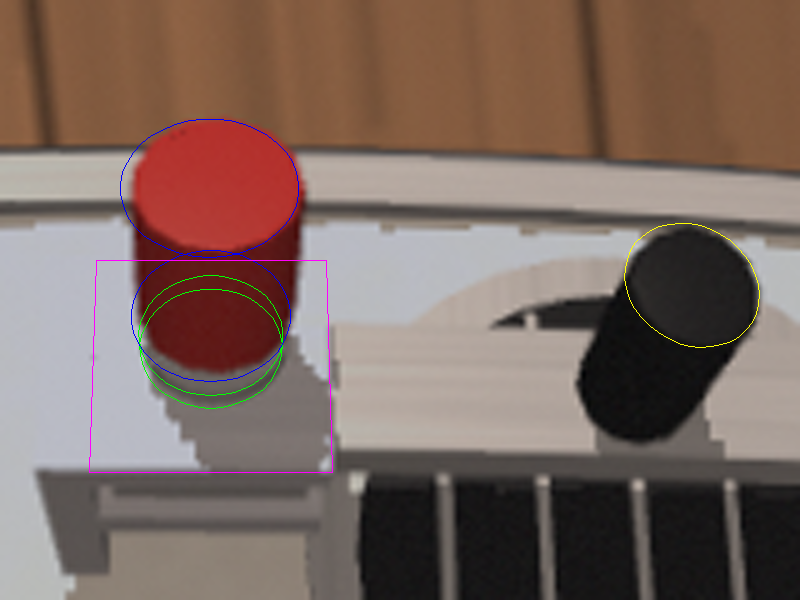

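View pics/os.png

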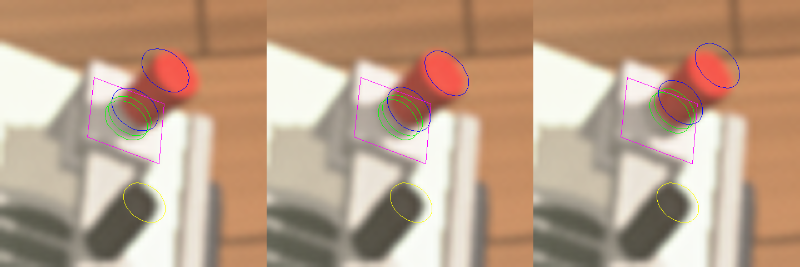

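Emit:
{"api": "apply_moves", "payload": {"motion": "1 -0.02 0 -0.02 0;1 -0.02 0 -0.02 0;1 -0.02 0 -0.02 0;1 -0.02 0 -0.02 0;1 -0.02 0 -0.02 0;1 -0.02 0 -0.02 0"}}

```text
clock: 19.97
eef_pos: [554.7, -184.1, 481.9]
tcp_rot: [-3.14, -0.001, 1.465]
contact_force: [0.1, 1.3, 0.0]
opening: 0.997
```

```bash
python3 - <<'E'
from pm import *
p=np.load('fit.npy');R=Rc(p[3]);o=p[:3]
a=cv2.imread('pics/s20.png'); snap("scene","s21",crop=(190,150,280,250),sc=6)
b=cv2.imread('pics/s21.png'); print("diff pin region",np.abs(a[150:320,240:460].astype(int)-b[150:320,240:460]).max())
snap("scene","s22")
for c in("scene","top","wrist"):
  grab_frame(c)
  for q in("locking_pin","short_pin","knife","yellow_pepper","bowl"):
    print(c,q,[(np.round(d["point"]).tolist(),round(d["conf"],2)) + ((np.round(R.T@(np.array(d["point"])-o)).tolist(),) if q=="locking_pin" else ()) for d in spotter.place_of(q,c)])
s=r.sense();print(s["clock"],s["contact_force"])
E
```

```text
diff pin region 3
scene locking_pin [([541.0, 353.0, 16.0], 0.9, [-476.0, -70.0, 115.0]), ([562.0, -124.0, 159.0], 0.71, [4.0, 2.0, 2.0]), ([362.0, -350.0, -2.0], 0.62, [137.0, -173.0, -260.0])]
scene short_pin [([451.0, 326.0, 60.0], 0.49)]
scene knife [([690.0, 285.0, 28.0], 0.72)]
scene yellow_pepper [([498.0, -459.0, -4.0], 0.64), ([690.0, 286.0, 30.0], 0.47)]
scene bowl [([359.0, -352.0, -1.0], 0.96), ([629.0, -192.0, 3.0], 0.35)]
top locking_pin [([546.0, 351.0, 18.0], 0.57, [-474.0, -64.0, 115.0]), ([566.0, -120.0, 158.0], 0.47, [-0.0, 5.0, 4.0])]
top short_pin [([454.0, 325.0, 61.0], 0.54)]
top knife [([687.0, 287.0, 29.0], 0.8)]
top yellow_pepper [([498.0, -458.0, 2.0], 0.94)]
top bowl [([358.0, -350.0, 2.0], 0.85)]
wrist locking_pin [([561.0, -122.0, 158.0], 0.94, [2.0, 1.0, 3.0])]
wrist short_pin []
wrist knife []
wrist yellow_pepper [([501.0, -461.0, -4.0], 0.72), ([558.0, -121.0, 160.0], 0.34)]
wrist bowl []
20.9667 [0.30461134 0.93387497 0.11208617]
```

View pics/s22.png

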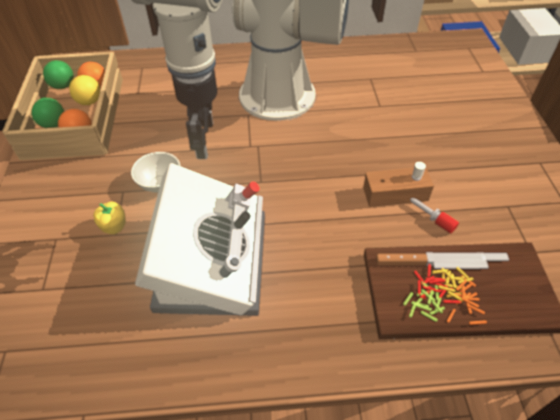

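```bash
python3 -c "
from rig import r
print(r.sign_off())"
```

```text
the job is handed in; nothing more can be done
None
```

I swung the guard bar home and pushed the red-knobbed pin from the block through both ears and the eye. I then let go, moved the gripper clear and handed the job in at about 21 s on the clock; no verdict was reported.

**How the pin went in:** the gripper can only point down, so I tilted the pin to about 26° by levering its tip in the block's hole. The bore guided it the rest of the way. Pushing force rose to about 30 N at the depth expected for a seated flange.

**Last checks:**
- **Bar:** it looks home, and its eye lined up with the ear holes before the pin went in.
- **Pin:** overlays in the scene and wrist images fit a flange about 2 mm above the ear, about 2 mm off centre. All of that is inside the limits, but the images are only good to 2–3 mm. Pictures about 0.8 s apart show it at rest.
- **Pin detectors:** they give the flange 2–4 mm above the ear and up to 5 mm off centre, using my clevis fit. Their own clevis readings lie about 5 mm higher than that fit.
- **Lean:** the pin leans about 0.12 rad forward in the hole play, so the flange is not perfectly flat on the ear. The limit is 0.2 rad.
- **Bystanders:** the short pin, knife, pepper and bowl are where they were, within detector noise.

The larger look-alike pin, which had been standing on its tip on the table, fell over during the run. I never touched it, and it is lying on the table behind the block.

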